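# Set the burr gap of the shell mill

### The job

Set the gap of the eggshell mill: turn the T-handle on top clockwise until the screw bottoms and you feel it firmly bear on the burr, without forcing it, then back it off a quarter turn. Then swing the locking lever fully home to lock the setting, let go, and leave the other things on the bench where they are.

Things in the scene. Friction and masses are not known exactly. Their poses are not given: they have to be found in the camera images.
- mill: Grey bench mill, fixed; origin on the table under the screw's vertical axis; x away from the front chute, y towards the lever, z up. Housing radius 62 to height 98, collar radius 36 to 132. Hopper behind: axis at x 115, rim radius 36, top 170 high. Motor: lying cylinder to y -177, top 100 high. The handle needs 40 to 130 degrees clockwise to bottom, unknown beforehand: feel it.
- handle_grip (a point): On the screw axis in the T-handle's steel bar, at the height to grip it, 168 above the table. The bar is 56 long (this point's x), 14 thick (y), 30 high (152 to 182 above the table); a low pointer 6 wide sticks out 13 past its +x end, 150 to 156 high. z up. It turns about the vertical and does not visibly sink (fine thread). Free turning takes under 0.1 N m.
- handle (a joint): Angle (rad) of the handle anticlockwise from the dark tell-tale ring under it (radius 40, 134 to 140 high). Turned clockwise the handle reaches 0 (pointer over the ring's radial ridge) and pushes the ring along; backed off it leaves the ring behind, so after bottoming this reads the angle backed off: 1.571 (pointer over the tangential ridge) is a quarter turn. It starts at 0.05 to 0.4.
- burr (a joint): Springy wind-up (rad) of the burr under the screw: up to 0.04 in free turning; once the screw has bottomed it grows with clockwise torque, 1 rad per 2.5 N m. Firmly bottomed from 0.1 (0.25 N m), spoilt above 0.24 (0.6 N m). It springs back to about 0 when unloaded. Inside the mill, not visible.
- lock (a joint): Angle of the locking lever in rad: 0 open (arm along the mill's +y), grows anticlockwise seen from above, 1.45 fully home against its stop (arm nearly along the mill's -x). It stays where it is left; moving it takes about 0.15 N m (2 N at the peg).
- lock_peg (a point): On the lever's upright round black peg, 16 in diameter, on the axis, 168 above the table; the peg stands from 138 to 180 high. The dark steel arm below it is 14 wide, 128 to 138 high, with the peg 75 from the pivot.
- lock_pivot (a point): On the lever's vertical pivot axis, 64 from the screw axis along the mill's +y, 168 above the table.
- bowl: White ceramic bowl under the chute, rim radius 38, 42 high; origin under its centre. Leave alone.
- cup: Clear plastic cup, radius 33, 70 high; origin under its centre. Leave alone.
- jar: Amber glass jar, radius 30, 80 high; origin under its centre. Leave alone.
- brush: Brush 170 long lying on the table; origin under its middle. Leave alone.
- spatula: Spatula 180 long lying on the table; origin under its middle. Leave alone.
- dish: Low white ceramic dish, rim radius 45, 30 high; origin under its centre. Leave alone.
- tray: Blue open tray 130 x 190 x 25; origin under its centre. Leave alone.

How it is judged:
By the outcome, as a careful person would: the job done as asked, in the order asked, and still so for the second after the job is handed in, with the robot touching nothing.
It also fails if it takes over 72 s, if anything falls off the work surface, if the arm or the gripper's body presses on something with over 40 N, if the wrist force passes 120 N, or if a joint passes its speed limit or range.

### The arm

A 6-joint arm with a two-finger parallel gripper is mounted at the origin on the work surface. World frame = base frame: x ahead of the robot, y to its left, z up, the work surface at z = 0. Lengths are in m, angles in rad, forces in N, time in s.
With the tool pointing down it reaches from about 0.425 to 0.95 m from the base axis. Payload 14.7 kg.
Tool frame: the origin (TCP) lies midway between the tips of the shut fingers; the grasp point (between the pads) lies r.grasp_offset behind it (r.grasp_offset is the distance from the TCP to the grasp point, in m); z points along the fingers, y is the line along which they close (so a half turn about z gives the same grasp; the last joint's range is limited). The gripper opens to 85 mm and grips with 20 to 120 N. Pads are 22 mm wide; open, the fingers measure 114 mm over their backs; the gripper's body (76 mm by 85 mm) begins 54 mm behind the grasp point. The pads swing forward as they close: fully open they stand 13 mm farther back than shut.
Start: joints at [-1.382, 0.48, 1.596, -0, 1.065, -0.047], TCP at [0.152, -0.632, 0.196] pointing down, gripper open.
Joint ranges: [-2.75, 2.75], [-0.82, 2.05], [0.23, 2.67], [-1.56, 4.7], [0.09, 2.69], [-2.92, 2.92]. Speed limits (rad/s): [1.89, 1.89, 2.39, 3.01, 3.01, 3.01].

### API

Orientations are given as a unit quaternion [w, x, y, z].
In Python, from workcell import r gives the robot as it stands. Calls block until the motion is done:
- r.movep(position, orientation): joint-space move of the TCP to a pose.
- r.move_straight(position, max_speed=0.15, rotation=None, threshold=None): straight line of the TCP; rotation=None keeps the orientation; max_speed is the mean speed in m/s. With threshold (N) it stops when the force on the tool has changed by that much, and returns True; else False.
- r.move_joints(angles): joint-space move.
- r.ungrasp() and r.grasp(grasp_force=None): open the fingers fully, or close them until they stop; grasp_force is the grip in N (None keeps the last).
- r.dwell(seconds).
- r.inverse_kinematics(position, orientation): joint angles nearest the present ones, or None.
- r.get_obs(): the state.
- r.snapshot(name): name is "scene" or "side" or "wrist"; returns the picture (420x560x3 uint8, red, green, blue); there is no depth.
- r.calibration(name): a dict with "intrinsics" (3x3 intrinsics, pixels), "pose" (4x4, takes a point from camera to world coordinates). Camera axes: x right, y up, looking along -z (the intrinsics and any distortion apply to the point x, -y, -z); pixel columns grow to the right and rows downward; lengths in m; the calibration is good to about 2 mm. A picture is of the moment at which its call begins: read the wrist's pose just before it. calibration takes no time and is no camera call; for the wrist camera it gives the pose at the moment of the call.
A pose or a line that the arm cannot do raises r.PlanningError and nothing moves.
- r.close_job(): hands the job in; it is judged then, once.
Trained networks look in the newest picture that a camera, given by its name, has taken for a name from the list of things; names that differ only in an ending like _2 or _b are one class to them, and where a whole thing is asked for, a point or a joint stands for the part that bears it (a point fixed in the world has none). Each returns a list of dicts, best first, with "conf" (0 to 1); they miss things now and then, are a little off and sometimes report something else, mostly with a low value. They report only what shows in the picture. A call takes as long as a camera call.
- r.spot_in(target, camera): "box" ([left, top, right, bottom] in pixels, round what is visible of it).
- r.tip_of(target, camera): "position" ([column, row] in pixels: a listed point, or the origin of a listed thing).
The state is a dict: "time": time; "qpos": joint angles; "joint_vel": joint speeds; "tau": joint torques, N m; "position": TCP position; "ee_rot": TCP orientation; "wrist_force": force on the tool from outside, world axes, zero at the start; "ft_torque": the same for the moment, N m; "opening": finger opening in m; "gripper_force": force on a finger pad.
Only numpy, scipy, OpenCV 4.12 (cv2) and the standard library are available. Lean on these libraries where they do the work, as an engineer would, in place of code of your own. Each camera call takes 0.05 s, during which the arm holds its last target. There are 200 camera calls.

## Working session

There is one attempt and no reset: what is moved stays moved. The work goes in short steps, each a Python script; the robot and the scene stay as the last script left them, time stands still between calls to the robot, and variables do not carry over. Pictures are saved under pics/ and viewed, at most 10 in all, crops included, and the job is handed in when it is done.

```bash
ls; mkdir -p pics; cat > h.py <<'E'
from workcell import r
import numpy as np, cv2
def ray(name,px,cal=None):
    c=cal or r.calibration(name);K=np.array(c["intrinsics"]);P=np.array(c["pose"])
    d=np.array([(px[0]-K[0,2])/K[0,0],-(px[1]-K[1,2])/K[1,1],-1.]);d=P[:3,:3]@d
    return P[:3,3],d/np.linalg.norm(d)
def atz(name,px,z,cal=None):
    o,d=ray(name,px,cal);return o+d*(z-o[2])/d[2]
def snap(name,f):
    cv2.imwrite("pics/"+f,cv2.cvtColor(r.snapshot(name),cv2.COLOR_RGB2BGR))
E
python3 - <<'E'
from h import *
o=r.get_obs();print({k:np.round(v,3) for k,v in o.items()},r.grasp_offset)
ims=[]
for n in("scene","side"):
    im=r.snapshot(n);ims.append(im);c=r.calibration(n);print(n,{k:np.round(v,3).tolist() for k,v in c.items()})
    for t,z in(("mill",0),("handle_grip",.168),("lock_peg",.168),("lock_pivot",.168),("bowl",0),("cup",0),("jar",0),("dish",0),("tray",0),("brush",0),("spatula",0)):
        for d in r.tip_of(t,n)[:2]:print(t,np.round(d["position"],1),round(d["conf"],2),atz(n,d["position"],z).round(3))
for i,n in enumerate(("scene","side")): cv2.imwrite(f"pics/{n}0.png",cv2.cvtColor(ims[i],cv2.COLOR_RGB2BGR))
E
```

```text
pics
{'time': np.float64(0.0), 'qpos': array([-1.382,  0.481,  1.597,  0.   ,  1.065, -0.047]), 'joint_vel': array([-0.002,  0.001, -0.001,  0.001, -0.   ,  0.   ]), 'tau': array([ 5.0000e-03, -9.5063e+01, -4.3019e+01,  0.0000e+00,  1.2000e-02,
        0.0000e+00]), 'position': array([ 0.152, -0.632,  0.195]), 'ee_rot': array([-0.001,  0.993,  0.118, -0.   ]), 'wrist_force': array([-0.118,  0.315,  0.422]), 'ft_torque': array([ 0.008, -0.01 , -0.058]), 'gripper_force': np.float64(0.0), 'opening': np.float64(0.085)} 0.0187
scene {'intrinsics': [[465.242, 0.0, 277.529], [0.0, 465.242, 208.365], [0.0, 0.0, 1.0]], 'pose': [[-0.514, -0.7, 0.496, 1.159], [0.858, -0.422, 0.293, 0.346], [0.004, 0.576, 0.818, 1.1], [0.0, 0.0, 0.0, 1.0]]}
mill [247.7 223.8] 0.81 [ 0.582 -0.094  0.   ]
mill [169.6 155.2] 0.27 [ 0.493 -0.444  0.   ]
handle_grip [244.7 188.6] 0.52 [ 0.585 -0.091  0.168]
lock_peg [288.8 211.5] 0.72 [0.589 0.04  0.168]
lock_pivot [263.1 200.8] 0.87 [ 0.594 -0.031  0.168]
bowl [272.7 194.1] 0.94 [ 0.456 -0.088  0.   ]
cup [220.3 177.2] 0.7 [ 0.483 -0.257  0.   ]
jar [276.4 292.4] 0.
[... 477 characters left out ...]
 217. ] 0.95 [ 0.58 -0.1   0.  ]
handle_grip [292.6 173.4] 0.68 [ 0.586 -0.092  0.168]
handle_grip [265.3 242.9] 0.52 [0.465 0.241 0.168]
lock_peg [267.5 191.7] 0.55 [0.593 0.04  0.168]
lock_pivot [280.1 183.5] 0.85 [ 0.586 -0.019  0.168]
lock_pivot [169.5 326.9] 0.57 [0.478 0.553 0.168]
bowl [326.9 233. ] 0.69 [ 0.449 -0.077  0.   ]
cup [341.3 201.6] 0.72 [ 0.489 -0.268  0.   ]
jar [227. 231.] 0.96 [0.724 0.082 0.   ]
dish [322.8 170.1] 0.6 [ 0.651 -0.439  0.   ]
dish [326.1 234. ] 0.5 [ 0.449 -0.071  0.   ]
tray [169.2 325. ] 0.55 [0.607 0.458 0.   ]
brush [266.7 239.1] 0.92 [0.593 0.049 0.   ]
brush [324.  169.6] 0.59 [ 0.649 -0.445  0.   ]
spatula [358.4 178.5] 0.6 [ 0.504 -0.451  0.   ]
```

View pics/scene0.png

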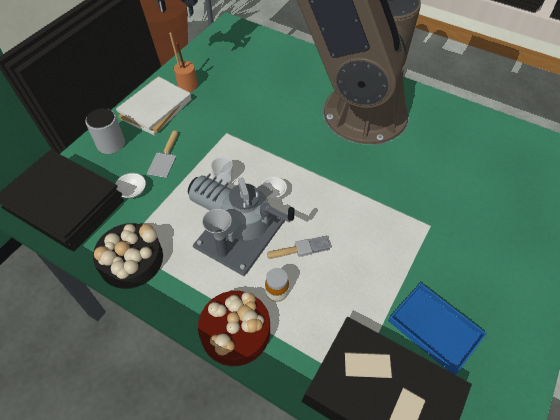

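View pics/side0.png

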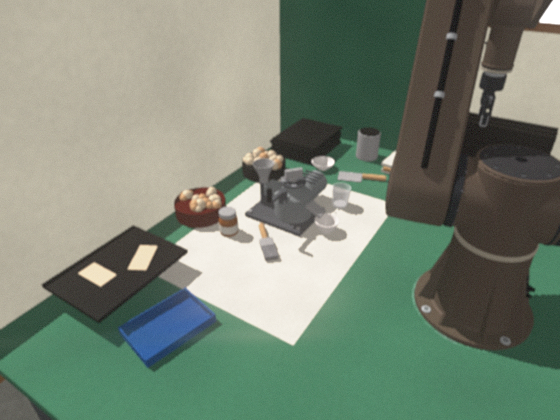

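The scene shows the mill with its T-handle at about (245,190) and lever peg at (289,212), and the hopper at (217,222). Both cameras agree on the mill at about (0.583, -0.096), with its axes near the world's. Next is a closer look from above.

```bash
cat >> h.py <<'E'
def q(yaw): return [0,np.cos(yaw/2),np.sin(yaw/2),0]
E
python3 - <<'E'
from h import *
for y in (-1.57,0,1.57,3.14):
    j=r.inverse_kinematics([.583,-.095,.168-.0187],q(y));print(y,None if j is None else np.round(j,2))
r.movep([.56,-.095,.36],q(0))
c=r.calibration("wrist");print(np.round(c["pose"],3).tolist(),np.round(c["intrinsics"],1).tolist())
im=r.snapshot("wrist")
cv2.imwrite("pics/w1.png",cv2.cvtColor(im,cv2.COLOR_RGB2BGR))
for t,z in(("mill",0),("handle_grip",.168),("lock_peg",.168),("lock_pivot",.168)):
    for d in r.tip_of(t,"wrist")[:2]:print(t,np.round(d["position"],1),round(d["conf"],2),atz("wrist",d["position"],z,c).round(4))
print(r.get_obs()["time"],r.get_obs()["qpos"].round(2))
E
```

```text
-1.57 None
0 [-0.21  0.45  1.78 -0.    0.91  1.36]
1.57 [-0.21  0.45  1.78 -0.    0.91 -0.21]
3.14 [-0.21  0.45  1.78 -0.    0.91 -1.78]
[[-0.001, 0.947, 0.322, 0.643], [-1.0, -0.0, -0.001, -0.094], [-0.001, -0.322, 0.947, 0.537], [0.0, 0.0, 0.0, 1.0]] [[318.5, 0.0, 278.1], [0.0, 318.5, 209.1], [0.0, 0.0, 1.0]]
mill [276.6 136.5] 0.86 [ 0.5868 -0.0917  0.    ]
handle_grip [281.8 154.3] 0.89 [ 0.5841 -0.0985  0.168 ]
handle_grip [160.7 153.3] 0.44 [0.5853 0.0413 0.168 ]
lock_peg [160.6 155.7] 0.72 [0.5826 0.0418 0.168 ]
lock_peg [181. 136.] 0.19 [0.6049 0.016  0.168 ]
lock_pivot [226.6 153.9] 0.77 [ 0.5846 -0.0347  0.168 ]
lock_pivot [159.  152.3] 0.55 [0.5865 0.0432 0.168 ]
3.9167 [-0.22  0.24  1.56 -0.    1.35  1.35]
```

View pics/w1.png

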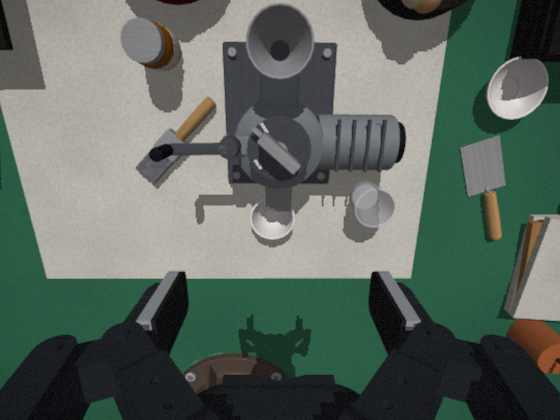

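The wrist view shows the mill aligned with the world axes: hopper up at (280,43), lever peg at (160,154), bar centre at about (280,154) lying diagonally. I'll enlarge it to see the pointer and ridges.

```bash
python3 - <<'E'
import cv2
im=cv2.imread("pics/w1.png")[105:205,210:345]
cv2.imwrite("pics/w1c.png",cv2.resize(im,None,fx=5.9,fy=5.9,interpolation=cv2.INTER_CUBIC))
E
```

```text
(no output)
```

View pics/w1c.png

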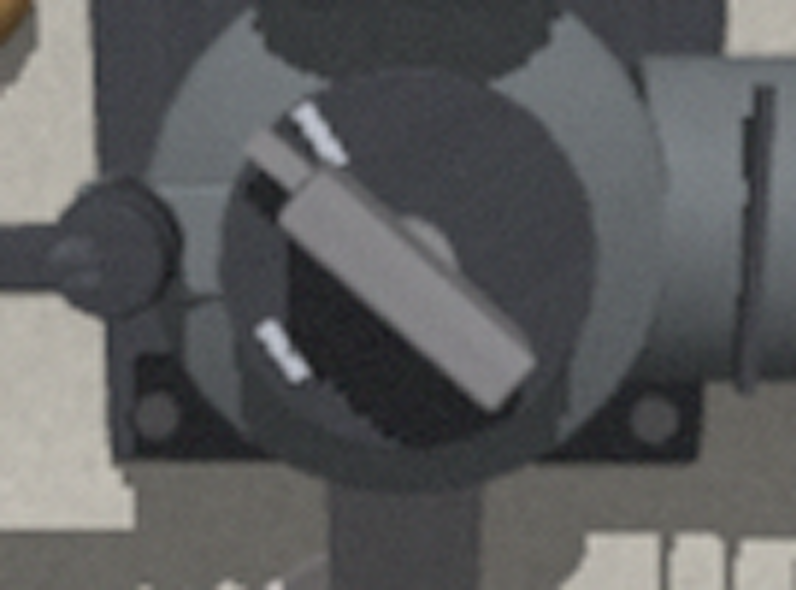

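```bash
python3 - <<'E'
from h import *
c=r.calibration("wrist")
W=lambda p,z:atz("wrist",[210+(p[0]+.5)/5.9-.5,105+(p[1]+.5)/5.9-.5],z,c)[:2]
P=[W(p,.182) for p in((325,170),(282,215),(535,360),(497,410))]
a=(P[0]+P[1])/2;b=(P[2]+P[3])/2;ctr=(a+b)/2
ang=lambda d:np.arctan2(d[1],d[0])
print("len",np.linalg.norm(a-b),"w",np.linalg.norm(P[0]-P[1]),"ctr",ctr,"ang",ang(a-b))
print("ring ctr",W((410,280),.14),"radial",ang(W((320,133),.14)-ctr),"tang",ang(W((283,350),.14)-ctr))
print("pointer",ang(W((272,160),.156)-ctr))
for t,x in zip(range(9),np.linspace(0,-2.5,9)):
    j=r.inverse_kinematics([*ctr,.1493],q(ang(a-b)+np.pi+x));print(None if j is None else j.round(2))
E
```

```text
len 0.053975804632251885 w 0.011519098176357576 ctr [ 0.58698613 -0.09524456] ang 0.8362578028077414
ring ctr [ 0.58256269 -0.09508112] radial 0.6294198313716225 tang 2.1869753364522535
pointer 0.904239984277314
[-0.21  0.45  1.77 -0.    0.91 -2.62]
[-0.21  0.45  1.77 -0.    0.91 -2.31]
[-0.21  0.45  1.77 -0.    0.91 -1.99]
[-0.21  0.45  1.77 -0.    0.91 -1.68]
[-0.21  0.45  1.77 -0.    0.91 -1.37]
[-0.21  0.45  1.77 -0.    0.91 -1.06]
[-0.21  0.45  1.77 -0.    0.91 -0.74]
[-0.21  0.45  1.77 -0.    0.91 -0.43]
[-0.21  0.45  1.77 -0.    0.91 -0.12]
```

```bash
python3 - <<'E'
from h import *
C=np.array([.586,-.0945]);Y=.836+np.pi
r.movep([*C,.25],q(Y))
c=r.calibration("wrist");im=r.snapshot("wrist");cv2.imwrite("pics/w2.png",cv2.cvtColor(im,cv2.COLOR_RGB2BGR))
for t in("handle_grip","lock_pivot","lock_peg"):
    for d in r.tip_of(t,"wrist")[:2]:print(t,np.round(d["position"],1),round(d["conf"],2),atz("wrist",d["position"],.168,c).round(4))
o=r.get_obs();print(o["time"],o["wrist_force"],o["ft_torque"],o["qpos"])
E
```

```text
lock_pivot [327. 251.] 0.84 [ 0.5835 -0.0301  0.168 ]
lock_peg [376.2 302.4] 0.69 [0.5831 0.0435 0.168 ]
7.5583 [ 0.19270736 -0.38446375  0.00440273] [ 0.02314806 -0.04858965  0.00225427] [-2.10945296e-01  3.50873917e-01  1.66498274e+00  2.38463710e-06
  1.12568489e+00 -2.61759551e+00]
```

View pics/w2.png

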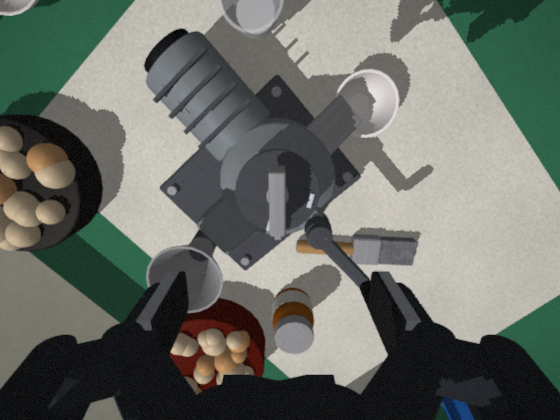

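The bar lies centred at about (278,205), vertical in the image and so aligned with the gripper. The hopper is clear of the finger. I'll descend and grasp.

```bash
python3 - <<'E'
from h import *
c=r.calibration("wrist")
P=[atz("wrist",p,.182,c)[:2] for p in((277,173),(277.5,237))];print(P,(P[0]+P[1])/2)
C=np.array([.5855,-.095]);Y=.836+np.pi
print(r.move_straight([*C,.1493],.12,rotation=q(Y),threshold=8))
def pr():
    o=r.get_obs();print(round(float(o["time"]),2),o["wrist_force"].round(2),o["ft_torque"].round(3),o["opening"].round(4),o["position"].round(4),o["qpos"][5].round(3))
pr();r.grasp(40);r.dwell(.2);pr()
for i in (1,2):
    r.move_straight([*C,.1493],.1,rotation=q(Y-.06*i));pr()
E
```

```text
[array([ 0.56688517, -0.11538233]), array([ 0.6031828 , -0.07466795])] [ 0.58503399 -0.09502514]
FalseTraceback (most recent call last):
  File "<stdin>", line 8, in <module>
  File "<stdin>", line 7, in pr
AttributeError: 'float' object has no attribute 'round'
```

```bash
cat >> h.py <<'E'
def pr():
    o=r.get_obs();print(round(float(o["time"]),2),o["wrist_force"].round(2),o["ft_torque"].round(3),round(float(o["opening"]),4),o["position"].round(4),round(float(o["qpos"][5]),3));return o
C=np.array([.5855,-.095]);Y=.836+np.pi
E
python3 - <<'E'
from h import *
pr();r.grasp(40);r.dwell(.2);pr()
for i in (1,2):
    r.move_straight([*C,.1493],.1,rotation=q(Y-.06*i));pr()
E
```

```text
8.55 [-0.17 -0.28  0.33] [-0.024 -0.044 -0.01 ] 0.0853 [ 0.586  -0.0951  0.15  ] -2.619
9.52 [-0.84  0.81  0.56] [0.007 0.044 0.009] -0.0001 [ 0.5855 -0.095   0.1493] -2.619
9.77 [-0.34  0.21  0.04] [ 0.021 -0.006  0.013] 0.0004 [ 0.5855 -0.095   0.1493] -2.56
10.02 [ 0.23 -0.58  0.43] [0.01  0.026 0.016] 0.0002 [ 0.5855 -0.095   0.1493] -2.501
```

```bash
python3 - <<'E'
from h import *
snap("wrist","w3.png")
E
```

```text
(no output)
```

View pics/w3.png

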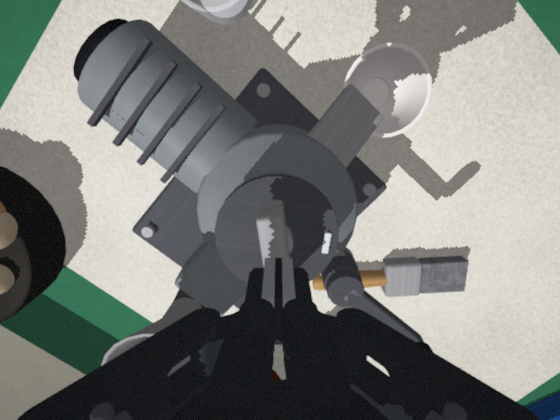

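```bash
python3 - <<'E'
import cv2
im=cv2.imread("pics/w3.png")[165:325,175:385]
cv2.imwrite("pics/w3c.png",cv2.resize(im,None,fx=3.7,fy=3.7,interpolation=cv2.INTER_CUBIC))
from h import *
o=r.get_obs();print(o["gripper_force"],o["opening"],o["position"],o["ee_rot"])
c=r.calibration("wrist");Pm=np.array(c["pose"]);K=np.array(c["intrinsics"])
for p in([*C,.1493],[*C,.168],[*C,.182]):
    v=Pm[:3,:3].T@(np.array(p)-Pm[:3,3]);print(K[0,2]+K[0,0]*v[0]/-v[2],K[1,2]-K[1,1]*v[1]/-v[2])
E
```

```text
0.0 -7.90139677483231e-05 [ 0.58547669 -0.09502323  0.14925474] [-2.49381770e-05 -3.51636504e-01  9.36136618e-01  1.61328477e-05]
276.2395749782255 242.87660424553576
276.0761105560524 257.1439878417718
275.9305034753293 269.85275986315423
```

View pics/w3c.png

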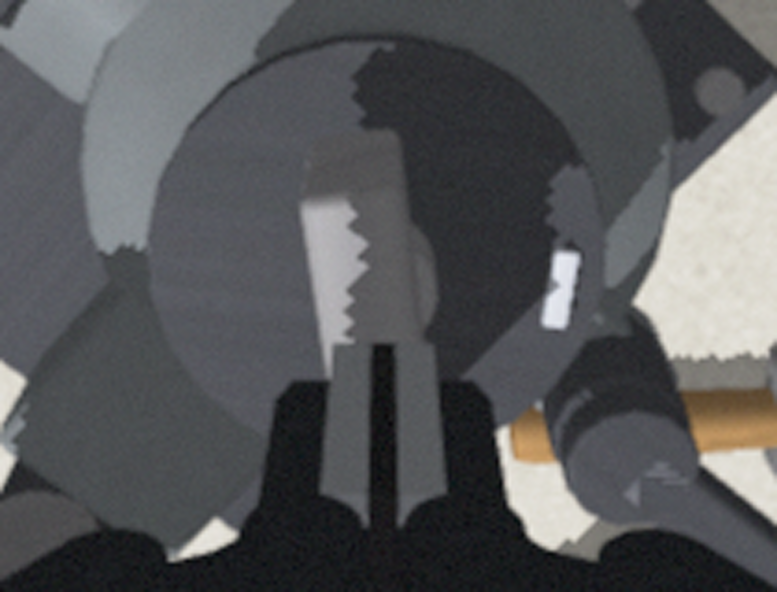

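The shut fingers appear to sit just above the bar rather than around it: the tips end at row 258, covering the bar top. I'll find the true tip height by touching the bar gently.

```bash
python3 - <<'E'
from h import *
print(r.move_straight([*C,.112],.02,threshold=4));pr()
E
```

```text
True
10.68 [-1.1  -0.19  6.98] [0.054 0.244 0.003] -0.0001 [ 0.5858 -0.095   0.1444] -2.499
```

Contact came at reported TCP z 0.1444 on the bar top (0.182), so the real tips are about 37 mm above the reported TCP. I'll correct for this and regrasp.

```bash
echo 'ZG=.112' >> h.py; python3 - <<'E'
from h import *
r.move_straight([*C,.165],.15,rotation=q(Y));r.ungrasp()
print(r.move_straight([*C,ZG],.08,threshold=6));pr()
r.grasp(40);r.dwell(.2);pr()
E
```

```text
False
12.57 [ 0.85  0.07 -0.27] [-0.025  0.014  0.019] 0.0854 [ 0.5858 -0.0951  0.1123] -2.619
13.43 [ 2.98 -4.39  5.53] [-0.812 -0.418  0.024] 0.0162 [ 0.5861 -0.0953  0.1124] -2.619
```

```bash
python3 - <<'E'
from h import *
t=lambda:np.mean([r.get_obs()["ft_torque"][2] for _ in range(3)])
b=t();a=0;L=[];step=.06
while a>-2.45:
    a-=step;r.move_straight([*C,ZG],.1,rotation=q(Y+a))
    T=t()
    if step<.06: r.dwell(.1);T=t()
    L.append((round(a,2),round(T,3)))
    if T>.38: break
    step=.025 if T>.16 else .06
o=pr();print(b,L)
open("a.txt","w").write(str(a))
E
```

```text
19.82 [  2.59 -11.03   4.5 ] [-1.783 -0.452  0.429] 0.0169 [ 0.5863 -0.0961  0.1124] -1.319
0.023840815127474723 [(-0.06, np.float64(-0.004)), (-0.12, np.float64(0.027)), (-0.18, np.float64(0.018)), (-0.24, np.float64(0.024)), (-0.3, np.float64(-0.052)), (-0.36, np.float64(0.028)), (-0.42, np.float64(0.08)), (-0.48, np.float64(0.072)), (-0.54, np.float64(-0.01)), (-0.6, np.float64(-0.02)), (-0.66, np.float64(-0.022)), (-0.72, np.float64(-0.0)), (-0.78, np.float64(-0.019)), (-0.84, np.float64(-0.005)), (-0.9, np.float64(0.063)), (-0.96, np.float64(0.033)), (-1.02, np.float64(0.086)), (-1.08, np.float64(0.012)), (-1.14, np.float64(0.1)), (-1.2, np.float64(0.193)), (-1.23, np.float64(0.299)), (-1.25, np.float64(0.27)), (-1.28, np.float64(0.329)), (-1.3, np.float64(0.429))]
```

```bash
python3 - <<'E'
from h import *
v=[]
for _ in range(6): r.dwell(.05);v.append(r.get_obs()["ft_torque"][2])
print("mean T",np.mean(v),np.std(v))
a=float(open("a.txt").read())
for k in range(1,5):
    r.move_straight([*C,ZG],.3,rotation=q(Y+a+k*np.pi/8))
pr();r.dwell(.2);r.ungrasp()
r.move_straight([*C,.20],.2);pr()
r.movep([.555,-.095,.24],q(Y+a+np.pi/2 ))
c=r.calibration("wrist");np.save("cal4.npy",np.array(c["pose"]));snap("wrist","w4.png")
print(r.tip_of("handle_grip","wrist")[:1]);pr()
im=cv2.imread("pics/w4.png");cv2.imwrite("pics/w4b.png",cv2.resize(im[90:310,130:423],None,fx=2.7,fy=2.7,interpolation=cv2.INTER_CUBIC))
E
```

```text
mean T 0.4132011670847231 0.013701420472162697
22.29 [ 1.83 -3.05  6.05] [-0.564 -0.261  0.004] 0.0171 [ 0.5859 -0.0952  0.1124] -2.89
23.76 [ 0.03 -1.04 -0.9 ] [ 0.003 -0.017 -0.019] 0.085 [ 0.5854 -0.095   0.2001] -2.89
[{'position': [245.3, 221.2], 'conf': 0.72}]
24.18 [ 0.26 -0.53 -0.07] [-0.05  -0.059  0.006] 0.0855 [ 0.5546 -0.0949  0.2388] -2.901
```

View pics/w4b.png

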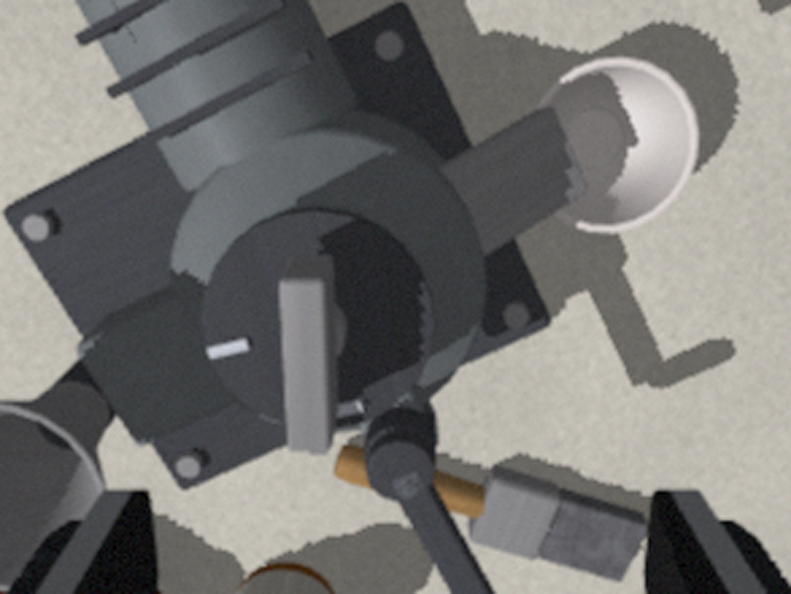

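The bar is seen end to end, pointer hidden at the bottom, with the radial ridge at crop (228,348) about 90° clockwise of it. The tangential ridge is partly under the bar end at about (350,410). I'll measure the angle.

```bash
python3 - <<'E'
from h import *
c=r.calibration("wrist");c=dict(c);c["pose"]=np.load("cal4.npy")
W=lambda p,z:atz("wrist",[130+(p[0]+.5)/2.7-.5,90+(p[1]+.5)/2.7-.5],z,c)[:2]
A=lambda d:np.arctan2(d[1],d[0])
P=[W(p,.182) for p in((281,279),(329,279),(335,443),(289,452))]
a=(P[0]+P[1])/2;b=(P[2]+P[3])/2;ctr=(a+b)/2
print("len",np.linalg.norm(a-b),"ctr",ctr,"bar",A(b-a),A(P[3]-P[0]),A(P[2]-P[1]))
for z in(.14,.143):
  e0,e1=W((208,352),z),W((248,345),z)
  print("ridge dir",A(e0-e1),"from ctr",A((e0+e1)/2-ctr),A((e0+e1)/2-C),"rad",np.linalg.norm((e0+e1)/2-C),"tang",A(W((350,410),z)-C))
print("tool",.836+float(open("a.txt").read())+np.pi/2)
E
```

```text
len 0.05316234593074174 ctr [ 0.58340605 -0.09615637] bar 1.1107142926673468 1.1064965343704067 1.115179976010237
ridge dir -0.28160163699656937 from ctr -0.15798641487032744 -0.20392717268902893 rad 0.032039614362898705 tang 1.4313492219043535
ridge dir -0.28160163699657126 from ctr -0.18464292060469026 -0.23350497122488367 rad 0.031143918637537904 tang 1.450817652900461
tool 1.1067963267948961
```

The bar stands about 1.37 ± 0.05 rad from the ring. The ring sprang back with the burr by about 0.165 rad plus grip compliance. It needs about 0.2 rad more back-off. I'll regrip the other way round because of the wrist range.

```bash
python3 - <<'E'
from h import *
r.movep([*C,.20],q(1.107))
print(r.move_straight([*C,ZG],.12,threshold=6));r.grasp(40);r.dwell(.1);pr()
for y in(1.207,1.307): r.move_straight([*C,ZG],.1,rotation=q(y))
pr();r.ungrasp();r.move_straight([*C,.20],.2)
D=np.array([np.cos(1.307),np.sin(1.307)])
r.movep([*(C-.03*D),.22],q(1.307))
c=r.calibration("wrist");np.save("cal5.npy",np.array(c["pose"]));snap("wrist","w5.png");pr()
im=cv2.imread("pics/w5.png");cv2.imwrite("pics/w5b.png",cv2.resize(im[90:290,140:407],None,fx=2.9,fy=2.9,interpolation=cv2.INTER_CUBIC))
E
```

```text
False
28.58 [ 1.96 -1.82  5.41] [-0.267 -0.278  0.008] 0.0165 [ 0.5861 -0.0952  0.1124] 0.252
29.08 [ 1.3  -1.18  6.63] [-0.203 -0.183  0.035] 0.0164 [ 0.5859 -0.0951  0.1124] 0.051
30.67 [ 0.22  0.4  -0.92] [ 0.07  -0.058  0.022] 0.0853 [ 0.5772 -0.1243  0.2192] 0.001
```

View pics/w5b.png

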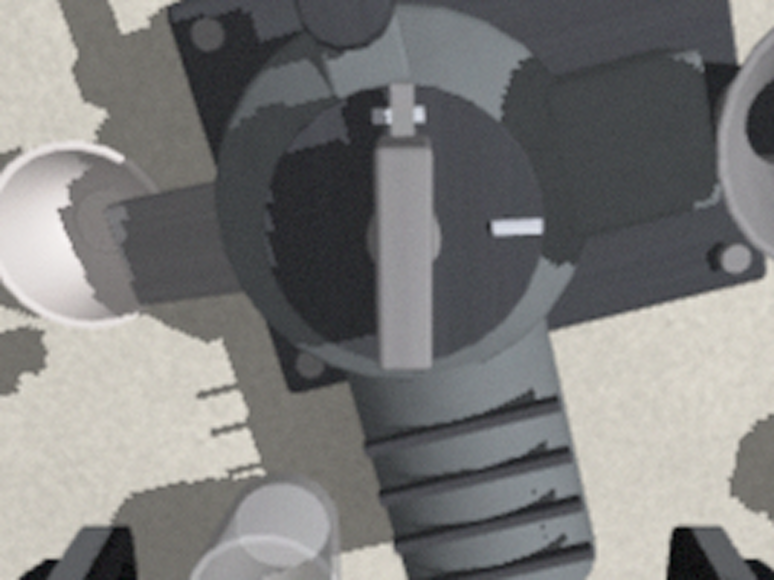

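The pointer sits centred on the tangential ridge: pointer at crop column 402, ridge centre 399, about 0.02 rad. The setting is right, so on to the lever.

```bash
python3 - <<'E'
from h import *
Pv=np.array([.5845,-.031]);p=lambda th:[*(Pv+.075*np.array([-np.sin(th),np.cos(th)])),ZG]
h=np.pi/2
for th in(0,.7,1.5):
    j=r.inverse_kinematics(p(th),q(h+th));print(None if j is None else j.round(2))
r.movep(p(0)[:2]+[.21],q(h))
print(r.tip_of("lock_peg","wrist")[:1])
hit=r.move_straight(p(0),.12,threshold=6);pr()
if not hit:
    r.grasp(40);r.dwell(.1);o=pr()
    th=0
    while th<1.56:
        th+=.1 if th<1.3 else .025
        r.move_straight(p(th),.08,rotation=q(h+th))
        o=r.get_obs();F=o["wrist_force"][:2];t=np.array([-np.cos(th),-np.sin(th)])
        print(round(th,3),round(float(F@t),2),round(float(F@[t[1],-t[0]]),2),round(float(o["opening"]),4),end=" | ")
        if th>1.3 and F@t<-10: break
    pr()
E
```

```text
[ 0.02  0.49  1.83 -0.    0.83  0.02]
[-0.01  0.43  1.94 -0.    0.77 -0.71]
[-0.11  0.4   2.   -0.    0.75 -1.61]
[]
32.39 [0.75 0.26 1.43] [ 0.029  0.062 -0.023] 0.0855 [0.585  0.0439 0.1126] 0.023
33.13 [-0.8   0.01  5.17] [ 0.11   0.16  -0.011] 0.0149 [0.5846 0.0441 0.1122] 0.023
0.1 1.13 -0.36 0.0146 | 0.2 1.1 -1.66 0.0145 | 0.3 2.47 -2.87 0.0151 | 0.4 1.95 -3.75 0.0148 | 0.5 3.29 -5.46 0.0148 | 0.6 3.16 -5.19 0.0148 | 0.7 3.32 -4.44 0.015 | 0.8 4.24 -3.87 0.0146 | 0.9 3.56 -3.65 0.0146 | 1.0 4.64 -4.35 0.0149 | 1.1 5.22 -2.95 0.0147 | 1.2 4.83 -2.86 0.015 | 1.3 6.4 -1.27 0.0147 | 1.325 5.31 -2.33 0.0147 | 1.35 4.88 -1.34 0.0146 | 1.375 5.16 -1.12 0.015 | 1.4 6.13 -1.62 0.015 | 1.425 5.09 0.25 0.0147 | 1.45 5.02 -0.37 0.015 | 1.475 -12.11 -3.1 0.0148 | 38.13 [ 4.25 11.75  4.02] [ 1.883 -0.529 -0.203] 0.0148 [ 0.5107 -0.0227  0.1122] -1.579
```

```bash
python3 - <<'E'
from h import *
r.ungrasp();o=pr();p=o["position"]
r.move_straight([p[0],p[1],.22],.2);pr()
r.movep([.54,-.06,.30],q(np.pi/2+1.0))
c=r.calibration("wrist");snap("wrist","w6.png");pr()
for t in("lock_peg","lock_pivot","handle_grip"):
    for d in r.tip_of(t,"wrist")[:1]:print(t,np.round(d["position"],1),round(d["conf"],2),atz("wrist",d["position"],.168,c).round(4))
im=cv2.imread("pics/w6.png");cv2.imwrite("pics/w6b.png",cv2.resize(im[60:320,110:456],None,fx=2.3,fy=2.3,interpolation=cv2.INTER_CUBIC))
E
```

```text
38.82 [-0.22 -0.44  0.3 ] [-0.01   0.023  0.005] 0.0853 [ 0.5098 -0.0239  0.112 ] -1.581
39.51 [-0.47 -0.14  0.03] [ 0.03   0.022 -0.02 ] 0.0857 [ 0.5093 -0.0238  0.2192] -1.581
40.05 [-0.17  0.06 -0.02] [ 0.002  0.004 -0.024] 0.0856 [ 0.539  -0.0598  0.2981] -1.168
lock_peg [298.9 144.6] 0.96 [ 0.5137 -0.0185  0.168 ]
lock_pivot [327.7 210.4] 0.85 [ 0.5862 -0.0284  0.168 ]
handle_grip [274.3 240.1] 0.91 [ 0.5846 -0.0923  0.168 ]
```

View pics/w6b.png

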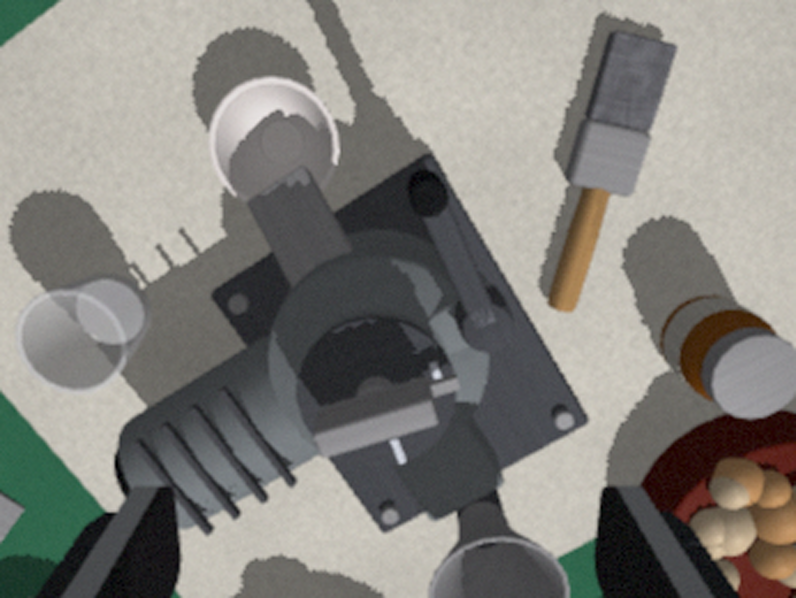

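The lever now lies nearly along the mill's -x (peg at crop (428,192), measured about 1.435 ± 0.03, and the stop was felt). The pointer is still over the tangential ridge, and the bowl, cup, jar and brush have not moved.

```bash
python3 -c "
from h import *
print(r.close_job())"
```

```text
the job is handed in; nothing more can be done
None
```

The job is done and handed in at about 40 s: the screw was bottomed at about 0.41 N m, the handle backed off a quarter turn (within about 0.02 rad by the camera), the lever swung home until its stop was felt, then released; I saw nothing else moved.

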